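# Point out the red engine, then switch on its track

### The arm

A 6-joint arm with a two-finger parallel gripper is mounted at the origin on the work surface. World frame = base frame: x ahead of the robot, y to its left, z up, the work surface at z = 0. Lengths are in mm, angles in rad, forces in N, time in s.
With the tool pointing down it reaches from about 350 to 775 mm from the base axis. Payload 7.3 kg.
Tool frame: the origin (TCP) lies at the very end of the fingers, on their centre line; the grasp point (between the pads) lies 19 mm behind it; z points along the fingers, y is the line along which they close (so a half turn about z gives the same grasp; the last joint's range is limited). The gripper opens to 92 mm and grips with 3 to 60 N. Pads are 19 mm wide; open, the fingers measure 130 mm over their backs; the gripper's body (75 mm by 190 mm) begins 47 mm behind the grasp point.
Start: joints at [-1.342, 0.342, 1.524, -0, 1.275, -0.146], TCP at [192.219, -488.566, 226.741] pointing down, gripper open.
Joint ranges: [-2.53, 2.53], [-0.77, 2.02], [0.04, 2.7], [-1, 4.14], [0.28, 2.66], [-3.11, 3.11]. Speed limits (rad/s): [2.57, 2.57, 3.14, 3.14, 3.14, 3.14].

### API

Orientations are given as [roll, pitch, yaw] about the fixed x, y, z axes, in that order (R = Rz(yaw) Ry(pitch) Rx(roll)).
In Python, from plant import bot gives the robot as it stands.
- The arm moves only by the tool send_rows, never from a script. Its argument "rows" is a list of rows, each an object of numbers: "x", "y", "z": the shift along the tool's x, y, z in units of 0.2 m (1.0 is 0.2 m); "ax", "ay", "az": the turn, a rotation vector about the tool's x, y, z in units of 60 degrees (1.0 is 60 degrees); "jaw": the opening, from -1 (shut) to 1 (fully open), so that 0 is half open. In form: [{"x": .., "y": .., "z": .., "ax": .., "ay": .., "az": .., "jaw": ..}, ...]. A call has exactly 10 rows; each row is the pose to reach, as a shift and turn from the pose commanded when the call began, along the tool's axes at that moment; what a row does not reach only later rows make up. A row lasts 1/8 s, in which the tool goes at most 62.5 mm and 10.7 degrees, less where a joint would pass 70% of its speed; a pose out of reach is approached as far as the arm can. A call with a number of a shift or a turn outside -1 to 1 is refused whole. A call with a gripper value outside its range is refused whole. The fingers move at their own pace and stop on an object; the grip force is fixed at half the most. Time passes only in rows, so rows that repeat a pose let the fingers close, or fill a call up. It gives the time, the measured TCP pose, the force, the opening and the grip force at its end, in the units of the state.
- bot.get_obs(): the state, without advancing time (a new reading comes with each control period).
- bot.capture(name): name is "scene" or "top" or "wrist"; returns (picture, depth): 480x640x3 uint8, red, green, blue; 480x640 float32, mm along the optical axis (not along the pixel's ray), 0 where there is no reading.
- bot.camera_model(name): a dict with "vertical_fov" (degrees; the focal length in pixels is half the picture's height over the tangent of half this angle, whatever the lens; pixels are square), "cx", "cy" (the principal point, pixels), "k1" (the pictures are not rectified: a ray, as slopes to the right and down, at radius r is drawn at 1 + k1 r^2 times it, then the intrinsics apply), "R" (3x3) and "t" (3): a world point X has camera coordinates R X + t; the wrist camera has in their place "T_tool_cam" (4x4, takes a point from camera to tool coordinates, whose origin is the TCP and whose axes are the flange's). Camera axes: x right, y down, z forward; pixel columns grow to the right and rows downward; lengths in mm; the calibration is good to about 2 mm. A picture is of the moment at which its call begins: read the wrist's pose just before it. camera_model takes no time and is no camera call.
- bot.close_job(): hands the job in; it is judged then, once.
The state is a dict: "time": time; "joint_positions": joint angles; "dq": joint speeds; "tau": joint torques, N m; "tool_pos": TCP position; "tcp_rot": TCP orientation; "contact_force": force on the tool from outside, world axes, zero at the start; "moment": the same for the moment, N m; "grip_width": finger opening in mm; "finger_force": force on a finger pad.
Only numpy, scipy, OpenCV 4.12 (cv2) and the standard library are available. Lean on these libraries where they do the work, as an engineer would, in place of code of your own. Each camera call takes 0.05 s, during which the arm holds its last target. There are 200 camera calls.

### The job

Point and check before powering the yard: hold the fingertips about two centimetres straight above the middle of the red engine's roof for at least two seconds, without touching it. Then, with the shut fingers, push the orange slide switch of the track that the red engine stands on away from the robot, all the way to its stop, and draw clear. Leave the other three switches off, and touch none of the engines and wagons, nor disturb anything else on the desk.

Things in the scene. Friction and masses are not known exactly. Their poses are not given: they have to be found in the camera images.
- yard: fixed model-railway board 280 (its x) x 300 x 18 mm thick; origin: centre of its underside, on the table. Its x runs along the tracks, away from the robot (yaw up to 0.25 rad). Tracks 1 to 4 at y = +105, +35, -35, -105 mm, rail tops 25 mm up. On its robot-side edge (x = -139 to -71 mm) a grey console, top 30 mm up, with an orange slide switch in line with each track
- red_engine_roof (a point): red shunting engine with a cab in the middle, 108 long x 34 wide x 48 high, roof plate 40 x 34 mm, loose on one of the four tracks (which one varies), lengthwise along it. Point: the middle of its top, about 72 to 73 mm above the table; z is up
- blue_engine_roof (a point): blue shunting engine of the same shape, 108 x 34 x 48 high mm, loose on one of the four tracks (which one varies), lengthwise along it. Point: the middle of its top, about 72 to 73 mm above the table; z is up
- grey_wagon_roof (a point): grey box wagon with a white roof, 108 x 33 x 47 high mm, loose on one of the four tracks (which one varies), lengthwise along it. Point: the middle of its top, about 72 to 73 mm above the table; z is up
- green_tank_roof (a point): green tank wagon, 108 x 30 x 47 high mm, loose on one of the four tracks (which one varies), lengthwise along it. Point: the middle of its top, about 72 to 73 mm above the table; z is up
- switch1_tab (a point): orange slide-switch tab of track 1, 12 mm (along the track) x 26 mm x 22 mm tall, standing on the console in line with its track. Point: the centre of its top, 52 mm above the table; moves with the tab
- switch1 (a joint): travel of the slide switch of track 1 in m: 0 (or up to 0.005) = off, tab at the robot side; 0.03 = on, at its stop, tab moved along the yard's +x towards its track. Slides with about 1.5 N of friction and stays where it is left
- switch2_tab (a point): orange slide-switch tab of track 2, 12 mm (along the track) x 26 mm x 22 mm tall, standing on the console in line with its track. Point: the centre of its top, 52 mm above the table; moves with the tab
- switch2 (a joint): travel of the slide switch of track 2 in m: 0 (or up to 0.005) = off, tab at the robot side; 0.03 = on, at its stop, tab moved along the yard's +x towards its track. Slides with about 1.5 N of friction and stays where it is left
- switch3_tab (a point): orange slide-switch tab of track 3, 12 mm (along the track) x 26 mm x 22 mm tall, standing on the console in line with its track. Point: the centre of its top, 52 mm above the table; moves with the tab
- switch3 (a joint): travel of the slide switch of track 3 in m: 0 (or up to 0.005) = off, tab at the robot side; 0.03 = on, at its stop, tab moved along the yard's +x towards its track. Slides with about 1.5 N of friction and stays where it is left
- switch4_tab (a point): orange slide-switch tab of track 4, 12 mm (along the track) x 26 mm x 22 mm tall, standing on the console in line with its track. Point: the centre of its top, 52 mm above the table; moves with the tab
- switch4 (a joint): travel of the slide switch of track 4 in m: 0 (or up to 0.005) = off, tab at the robot side; 0.03 = on, at its stop, tab moved along the yard's +x towards its track. Slides with about 1.5 N of friction and stays where it is left
- mouse: black computer mouse 100 x 58 x 33 mm, bystander; origin under its centre
- torch: dark metal pocket torch standing upright, 28 mm across, 100 mm tall, bystander; origin under its centre
- folding_rule: yellow folded rule 160 x 30 x 16 mm, bystander; origin under its centre
- memory_stick: green memory stick 55 x 20 x 9 mm, bystander; origin under its centre
- red_engine: the same red engine as a whole; origin at its middle on the rail tops, 25 mm above the table; x along it
- blue_engine: the same blue engine as a whole; origin at its middle on the rail tops, 25 mm above the table; x along it
- grey_wagon: the same grey wagon as a whole; origin at its middle on the rail tops, 25 mm above the table; x along it
- green_tank: the same green tank as a whole; origin at its middle on the rail tops, 25 mm above the table; x along it
Things that resemble listed ones, but are neither listed nor needed, are in the scene too. There is more than one size of the red_engine; the job needs the largest.

How it is judged:
By the outcome, as a careful person would: the job done as asked, in the order asked, and still so for the second after the job is handed in, with the robot touching nothing.
It also fails if it takes over 42 s, if anything falls off the work surface, if the arm or the gripper's body presses on something with over 40 N, if the wrist force passes 120 N, or if a joint passes its speed limit or range.

## Working session

There is one attempt and no reset: what is moved stays moved. The work goes in short steps, Python scripts to look and compute and a tool call to move; the robot and the scene stay as the last step left them, time stands still between calls to the robot, and variables do not carry over. Pictures are saved under pics/ and viewed, at most 10 in all, crops included, and the job is handed in when it is done.

Besides the shell and the picture viewer there is one more tool, called after "Request:" as name(argument=value, ...) on one line, values as JSON. send_rows: Moves the arm, as the interface text tells. Its arguments: {"type":"object","properties":{"rows":{"type":"array","items":{"type":"object","properties":{"x":{"type":"number","minimum":-1,"maximum":1},"y":{"type":"number","minimum":-1,"maximum":1},"z":{"type":"number","minimum":-1,"maximum":1},"ax":{"type":"number","minimum":-1,"maximum":1},"ay":{"type":"number","minimum":-1,"maximum":1},"az":{"type":"number","minimum":-1,"maximum":1},"jaw":{"type":"number"}}}}},"required":["rows"]}

```bash
mkdir -p pics; cat > h.py <<'E'
import numpy as np,cv2
from plant import bot
def deproj(name,u,v,d,m=None):
    m=m or bot.camera_model(name); f=240/np.tan(np.radians(m["vertical_fov"])/2)
    K=np.array([[f,0,m["cx"]],[0,f,m["cy"]],[0,0,1.]])
    p=cv2.undistortPoints(np.array([[[u,v]]],float),K,np.array([m["k1"],0,0,0,0.]))[0,0]
    return np.linalg.solve(np.array(m["R"]),np.array([p[0]*d,p[1]*d,d])-np.array(m["t"]))
E
python3 - <<'E'
from h import *
for n in("top","scene"):
    p,d=bot.capture(n); cv2.imwrite(f"pics/{n}0.png",p[:,:,::-1]); np.save(n+".npy",d); print(bot.camera_model(n))
o=bot.get_obs(); print(o["time"],o["tool_pos"],o["tcp_rot"],o["grip_width"])
E
```

```text
{'vertical_fov': 57.79459689712202, 'cx': 323.24681892876623, 'cy': 235.24955672164114, 'k1': 0.013840891579786949, 'R': array([[ 0.09231964, -0.99572264,  0.00367418],
       [-0.96776241, -0.09059444, -0.23500757],
       [ 0.23433522,  0.01814009, -0.9719866 ]]), 't': array([-55.08826729, 605.82768536, 853.40533375])}
{'vertical_fov': 49.30092534824167, 'cx': 318.66137174111503, 'cy': 247.31897549090954, 'k1': -0.04680101067380403, 'R': array([[-0.05075752,  0.9986887 ,  0.0066747 ],
       [ 0.79723345,  0.04454234, -0.60202558],
       [-0.60153345, -0.02523604, -0.7984489 ]]), 't': array([  42.13875763, -432.9590053 , 1699.45151548])}
0.1 [ 192.14483689 -488.17496281  226.0999307 ] [-3.14019164e+00 -2.14579502e-04  3.74828213e-01] 91.5938629195221
```

View pics/top0.png

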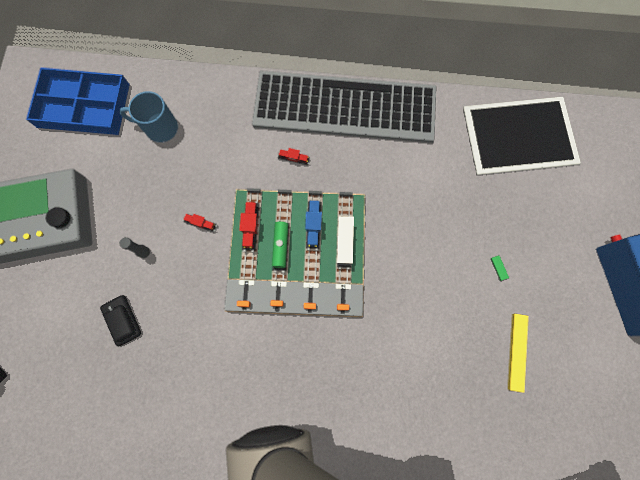

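View pics/scene0.png

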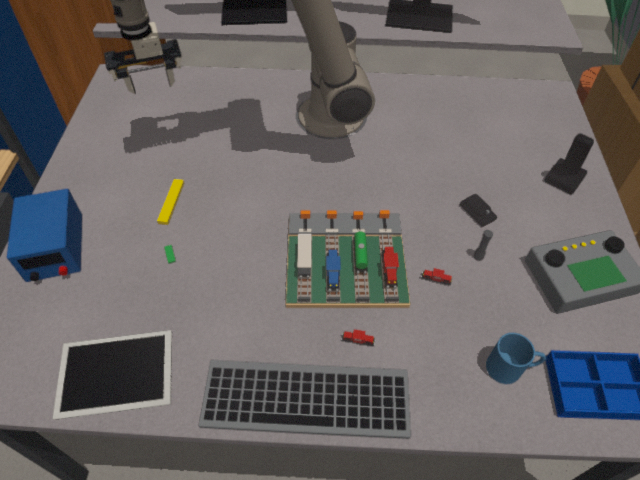

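The top view shows the red engine on the leftmost track (+y, so track 1) at about (249,226). Its switch is at about (244,304). Two small red decoys lie off the board. I'll enlarge this area and measure it.

```bash
python3 - <<'E'
from h import *
p=cv2.imread("pics/top0.png"); c=p[180:330,220:380]; cv2.imwrite("pics/c0.png",cv2.resize(c,None,fx=4,fy=4,interpolation=cv2.INTER_CUBIC))
d=np.load("top.npy"); m=bot.camera_model("top")
h=cv2.cvtColor(p,cv2.COLOR_BGR2HSV)
W=np.zeros((480,640,3))
for v in range(180,330):
    for u in range(220,380): W[v,u]=deproj("top",u,v,d[v,u],m)
np.save("W.npy",W)
sat=(h[...,1]>150)&(h[...,2]>80)
org=sat&(h[...,0]>8)&(h[...,0]<18)&(W[...,2]>44)
n,l,s,ce=cv2.connectedComponentsWithStats(org.astype(np.uint8))
for i in range(1,n):
    if s[i,4]>8: q=W[l==i]; print("sw",ce[i],s[i],q.mean(0).round(1),q.min(0).round(1),q.max(0).round(1))
roof=(W[...,2]>66)&(W[...,2]<80)
n,l,s,ce=cv2.connectedComponentsWithStats(roof.astype(np.uint8))
for i in range(1,n):
    if s[i,4]>8: q=W[l==i]; print("roof",ce[i],s[i],q.mean(0).round(1),np.median(q,0).round(1),q.min(0).round(1),q.max(0).round(1))
E
```

```text
sw [243.06666667 303.46666667] [237 301  13   6  75] [451.2 155.2  52.8] [445.3 142.6  46.3] [457.  168.9  56.9]
sw [276.32857143 302.91428571] [271 300  12   7  70] [457.7  84.6  65.7] [391.4 -15.4  44.2] [464.9  98.1 972.1]
sw [309.42253521 305.53521127] [304 303  12   6  71] [457.8  15.5  78.6] [391.4 -15.4  49.6] [465.8  28.4 972.1]
sw [342.38235294 306.64705882] [337 304  12   6  68] [463.8 -52.3  52.2] [458.2 -64.3  48.7] [470.  -40.8  56.2]
roof [247.89310345 222.13793103] [240 213  17  19 290] [621.8 164.5  73.4] [621.5 164.6  73.5] [601.5 147.4  66.2] [642.  181.8  77.5]
roof [313.27112676 220.42957746] [305 212  17  18 284] [638.7  25.6  73.1] [638.9  25.5  73.1] [618.5   8.6  69.1] [659.2  43.2  77. ]
roof [345.28729282 239.77348066] [337 216  17  48 724] [603.1 -46.2  72.2] [603.  -46.2  72.2] [552.8 -64.3  67. ] [654.8 -27.9  77.5]
roof [279.44309927 244.24455206] [273 222  14  45 413] [581.   92.3  69.1] [580.6  92.3  68.9] [533.9  78.8  66.1] [631.1 105.3  76.4]
```

View pics/c0.png

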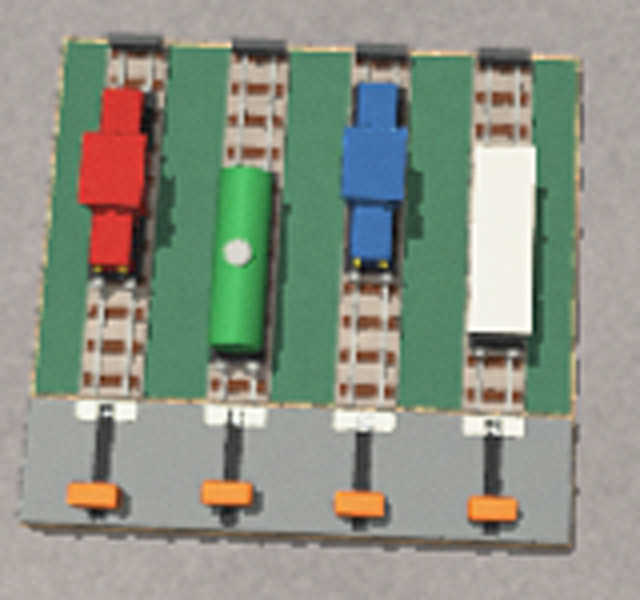

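Measured values:

| Item | x | y | z |
|---|---|---|---|
| Red roof, 40×34 mm | 622 | 164.5 | 73 |
| Switch 1 tab | 451 | 155 | 52 |

The yard yaw is about 0.058 and the heights agree with the task. I'll shut the fingers, turn to that yaw and approach.

Request:
send_rows(rows=[{"x": 0.1, "y": -0.07, "az": 0.1, "jaw": -1}, {"x": 0.3, "y": -0.21, "az": 0.2, "jaw": -1}, {"x": 0.5, "y": -0.35, "az": 0.303, "jaw": -1}, {"x": 0.7, "y": -0.49, "az": 0.303, "jaw": -1}, {"x": 0.9, "y": -0.63, "az": 0.303, "jaw": -1}, {"x": 1.0, "y": -0.7, "az": 0.303, "jaw": -1}, {"x": 1.0, "y": -0.7, "az": 0.303, "jaw": -1}, {"x": 1.0, "y": -0.7, "az": 0.303, "jaw": -1}, {"x": 1.0, "y": -0.7, "az": 0.303, "jaw": -1}, {"x": 1.0, "y": -0.7, "az": 0.303, "jaw": -1}])

```text
schema error: expected keys x, y, z, ax, ay, az, jaw
```

Request:
send_rows(rows=[{"x": 0.1, "y": -0.07, "z": 0, "ax": 0, "ay": 0, "az": 0.1, "jaw": -1}, {"x": 0.3, "y": -0.21, "z": 0, "ax": 0, "ay": 0, "az": 0.2, "jaw": -1}, {"x": 0.5, "y": -0.35, "z": 0, "ax": 0, "ay": 0, "az": 0.303, "jaw": -1}, {"x": 0.7, "y": -0.49, "z": 0, "ax": 0, "ay": 0, "az": 0.303, "jaw": -1}, {"x": 0.9, "y": -0.63, "z": 0, "ax": 0, "ay": 0, "az": 0.303, "jaw": -1}, {"x": 1.0, "y": -0.7, "z": 0, "ax": 0, "ay": 0, "az": 0.303, "jaw": -1}, {"x": 1.0, "y": -0.7, "z": 0, "ax": 0, "ay": 0, "az": 0.303, "jaw": -1}, {"x": 1.0, "y": -0.7, "z": 0, "ax": 0, "ay": 0, "az": 0.303, "jaw": -1}, {"x": 1.0, "y": -0.7, "z": 0, "ax": 0, "ay": 0, "az": 0.303, "jaw": -1}, {"x": 1.0, "y": -0.7, "z": 0, "ax": 0, "ay": 0, "az": 0.303, "jaw": -1}])

```text
time: 1.35
tool_pos: [326.7, -285.7, 226.6]
tcp_rot: [-3.142, 0.0, 0.056]
contact_force: [0.7, 0.7, -0.1]
grip_width: 1.0
finger_force: 0.0
```

Request:
send_rows(rows=[{"x": 0.08, "y": -0.15, "z": 0, "ax": 0, "ay": 0, "az": 0, "jaw": -1}, {"x": 0.22, "y": -0.4, "z": 0, "ax": 0, "ay": 0, "az": 0, "jaw": -1}, {"x": 0.36, "y": -0.65, "z": 0, "ax": 0, "ay": 0, "az": 0, "jaw": -1}, {"x": 0.5, "y": -0.9, "z": 0, "ax": 0, "ay": 0, "az": 0, "jaw": -1}, {"x": 0.7, "y": -1, "z": 0, "ax": 0, "ay": 0, "az": 0, "jaw": -1}, {"x": 0.8, "y": -1, "z": 0, "ax": 0, "ay": 0, "az": 0, "jaw": -1}, {"x": 0.8, "y": -1, "z": 0, "ax": 0, "ay": 0, "az": 0, "jaw": -1}, {"x": 0.8, "y": -1, "z": 0, "ax": 0, "ay": 0, "az": 0, "jaw": -1}, {"x": 0.8, "y": -1, "z": 0, "ax": 0, "ay": 0, "az": 0, "jaw": -1}, {"x": 0.8, "y": -1, "z": 0, "ax": 0, "ay": 0, "az": 0, "jaw": -1}])

```text
time: 2.6
tool_pos: [474.9, -76.6, 226.9]
tcp_rot: [3.141, -0.0, 0.057]
contact_force: [0.4, -0.6, -0.3]
grip_width: 0.5
finger_force: 0.0
```

Request:
send_rows(rows=[{"x": 0.08, "y": -0.15, "z": 0, "ax": 0, "ay": 0, "az": 0, "jaw": -1}, {"x": 0.22, "y": -0.4, "z": 0, "ax": 0, "ay": 0, "az": 0, "jaw": -1}, {"x": 0.36, "y": -0.65, "z": 0, "ax": 0, "ay": 0, "az": 0, "jaw": -1}, {"x": 0.5, "y": -0.9, "z": 0, "ax": 0, "ay": 0, "az": 0, "jaw": -1}, {"x": 0.7, "y": -1, "z": 0, "ax": 0, "ay": 0, "az": 0, "jaw": -1}, {"x": 0.8, "y": -1, "z": 0, "ax": 0, "ay": 0, "az": 0, "jaw": -1}, {"x": 0.8, "y": -1, "z": 0, "ax": 0, "ay": 0, "az": 0, "jaw": -1}, {"x": 0.8, "y": -1, "z": 0, "ax": 0, "ay": 0, "az": 0, "jaw": -1}, {"x": 0.8, "y": -1, "z": 0, "ax": 0, "ay": 0, "az": 0, "jaw": -1}, {"x": 0.8, "y": -1, "z": 0, "ax": 0, "ay": 0, "az": 0, "jaw": -1}])

```text
time: 3.85
tool_pos: [623.2, 132.4, 227.2]
tcp_rot: [3.142, -0.0, 0.057]
contact_force: [-0.2, 0.2, 0.6]
grip_width: 0.5
finger_force: 0.0
```

Now I'll check the roof from close by with the wrist camera.

```bash
cat >> h.py <<'E'
from scipy.spatial.transform import Rotation as Ro
def wrist():
    o=bot.get_obs(); m=dict(bot.camera_model("wrist")); T=np.array(m["T_tool_cam"])
    B=np.eye(4); B[:3,:3]=Ro.from_euler("xyz",o["tcp_rot"]).as_matrix(); B[:3,3]=o["tool_pos"]
    C=np.linalg.inv(B@T); m["R"],m["t"]=C[:3,:3],C[:3,3]
    p,d=bot.capture("wrist"); 
    f=240/np.tan(np.radians(m["vertical_fov"])/2)
    K=np.array([[f,0,m["cx"]],[0,f,m["cy"]],[0,0,1.]])
    v,u=np.mgrid[:480,:640]
    q=cv2.undistortPoints(np.stack([u,v],-1).reshape(-1,1,2).astype(float),K,np.array([m["k1"],0,0,0,0.])).reshape(480,640,2)
    X=np.dstack([q,np.ones((480,640))])*d[...,None]
    return p,d,(X-m["t"])@m["R"],o
def blobs(p,W,d):
    h=cv2.cvtColor(p,cv2.COLOR_RGB2HSV); s=(h[...,1]>150)&(h[...,2]>60)&(d>0); H=h[...,0]; z=W[...,2]
    for nm,mk in(("redroof",s&((H<6)|(H>174))&(z>68)&(z<78)),("tab",s&(H>8)&(H<20)&(z>48)&(z<56))):
        n,l,st,ce=cv2.connectedComponentsWithStats(mk.astype(np.uint8))
        for i in range(1,n):
            if st[i,4]>60: q=W[l==i]; lo,hi=np.percentile(q,1,0),np.percentile(q,99,0); print(nm,ce[i].round(),st[i,:],q.mean(0).round(1),lo.round(1),hi.round(1))
E
python3 - <<'E'
from h import *
p,d,W,o=wrist(); cv2.imwrite("pics/w1.png",p[:,:,::-1]); print(o["tool_pos"]); blobs(p,W,d)
E
```

```text
[623.20046773 132.3853433  227.19839301]
redroof [271. 215.] [ 248  189   47   53 2368] [625.3 165.2  73.3] [605.2 148.5  71.6] [644.8 181.9  75. ]
tab [508. 393.] [495 389  32  14 109] [470.  -49.3  50.3] [461.2 -64.9  48.2] [473.4 -39.6  52.8]
```

View pics/w1.png

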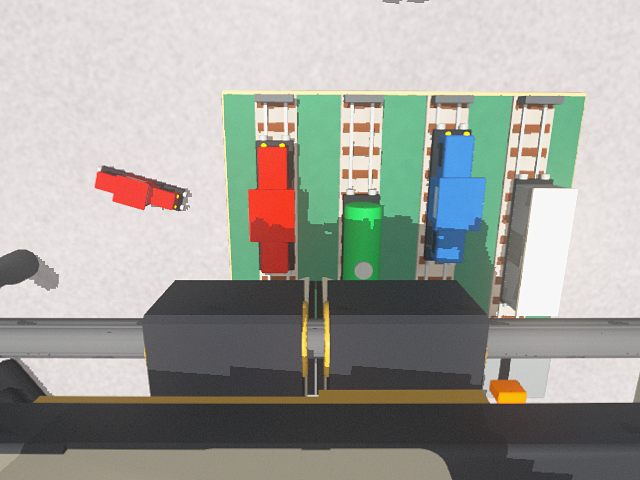

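The wrist view shows the red engine's roof at about (271,215), which gives (625.3, 165.2, 73.3). The top camera gave (621.8, 164.5), so I'll aim for (623.5, 165) with the tip at z = 93.

Request:
send_rows(rows=[{"x": 0.01, "y": -0.08, "z": 0.05, "ax": 0, "ay": 0, "az": 0, "jaw": -1}, {"x": 0.01, "y": -0.163, "z": 0.15, "ax": 0, "ay": 0, "az": 0, "jaw": -1}, {"x": 0.01, "y": -0.163, "z": 0.3, "ax": 0, "ay": 0, "az": 0, "jaw": -1}, {"x": 0.01, "y": -0.163, "z": 0.42, "ax": 0, "ay": 0, "az": 0, "jaw": -1}, {"x": 0.01, "y": -0.163, "z": 0.52, "ax": 0, "ay": 0, "az": 0, "jaw": -1}, {"x": 0.01, "y": -0.163, "z": 0.6, "ax": 0, "ay": 0, "az": 0, "jaw": -1}, {"x": 0.01, "y": -0.163, "z": 0.65, "ax": 0, "ay": 0, "az": 0, "jaw": -1}, {"x": 0.01, "y": -0.163, "z": 0.67, "ax": 0, "ay": 0, "az": 0, "jaw": -1}, {"x": 0.01, "y": -0.163, "z": 0.67, "ax": 0, "ay": 0, "az": 0, "jaw": -1}, {"x": 0.01, "y": -0.163, "z": 0.67, "ax": 0, "ay": 0, "az": 0, "jaw": -1}])

```text
time: 5.15
tool_pos: [624.1, 165.4, 93.5]
tcp_rot: [-3.142, -0.001, 0.057]
contact_force: [0.2, -0.1, 0.4]
grip_width: 0.1
finger_force: 0.0
```

Request:
send_rows(rows=[{"x": 0, "y": 0, "z": 0, "ax": 0, "ay": 0, "az": 0, "jaw": -1}, {"x": 0, "y": 0, "z": 0, "ax": 0, "ay": 0, "az": 0, "jaw": -1}, {"x": 0, "y": 0, "z": 0, "ax": 0, "ay": 0, "az": 0, "jaw": -1}, {"x": 0, "y": 0, "z": 0, "ax": 0, "ay": 0, "az": 0, "jaw": -1}, {"x": 0, "y": 0, "z": 0, "ax": 0, "ay": 0, "az": 0, "jaw": -1}, {"x": 0, "y": 0, "z": 0, "ax": 0, "ay": 0, "az": 0, "jaw": -1}, {"x": 0, "y": 0, "z": 0, "ax": 0, "ay": 0, "az": 0, "jaw": -1}, {"x": 0, "y": 0, "z": 0, "ax": 0, "ay": 0, "az": 0, "jaw": -1}, {"x": 0, "y": 0, "z": 0, "ax": 0, "ay": 0, "az": 0, "jaw": -1}, {"x": 0, "y": 0, "z": 0, "ax": 0, "ay": 0, "az": 0, "jaw": -1}])

```text
time: 6.4
tool_pos: [623.7, 165.3, 92.7]
tcp_rot: [3.141, 0.0, 0.057]
contact_force: [-0.3, -0.6, 0.4]
grip_width: 0.2
finger_force: 0.0
```

Request:
send_rows(rows=[{"x": 0, "y": 0, "z": 0, "ax": 0, "ay": 0, "az": 0, "jaw": -1}, {"x": 0, "y": 0, "z": 0, "ax": 0, "ay": 0, "az": 0, "jaw": -1}, {"x": 0, "y": 0, "z": 0, "ax": 0, "ay": 0, "az": 0, "jaw": -1}, {"x": 0, "y": 0, "z": 0, "ax": 0, "ay": 0, "az": 0, "jaw": -1}, {"x": 0, "y": 0, "z": 0, "ax": 0, "ay": 0, "az": 0, "jaw": -1}, {"x": 0, "y": 0, "z": 0, "ax": 0, "ay": 0, "az": 0, "jaw": -1}, {"x": 0, "y": 0, "z": 0, "ax": 0, "ay": 0, "az": 0, "jaw": -1}, {"x": 0, "y": 0, "z": 0, "ax": 0, "ay": 0, "az": 0, "jaw": -1}, {"x": 0, "y": 0, "z": 0, "ax": 0, "ay": 0, "az": 0, "jaw": -1}, {"x": 0, "y": 0, "z": 0, "ax": 0, "ay": 0, "az": 0, "jaw": -1}])

```text
time: 7.65
tool_pos: [623.7, 165.3, 92.7]
tcp_rot: [3.142, 0.0, 0.058]
contact_force: [0.3, 0.4, -0.3]
grip_width: 0.4
finger_force: 0.0
```

It held there for over 2.5 s. Now up and back behind switch 1.

Request:
send_rows(rows=[{"x": 0, "y": 0, "z": -0.1, "ax": 0, "ay": 0, "az": 0, "jaw": -1}, {"x": 0, "y": 0, "z": -0.3, "ax": 0, "ay": 0, "az": 0, "jaw": -1}, {"x": -0.1, "y": 0, "z": -0.5, "ax": 0, "ay": 0, "az": 0, "jaw": -1}, {"x": -0.3, "y": 0, "z": -0.5, "ax": 0, "ay": 0, "az": 0, "jaw": -1}, {"x": -0.5, "y": 0, "z": -0.5, "ax": 0, "ay": 0, "az": 0, "jaw": -1}, {"x": -0.7, "y": 0, "z": -0.5, "ax": 0, "ay": 0, "az": 0, "jaw": -1}, {"x": -0.9, "y": 0, "z": -0.5, "ax": 0, "ay": 0, "az": 0, "jaw": -1}, {"x": -1, "y": 0, "z": -0.5, "ax": 0, "ay": 0, "az": 0, "jaw": -1}, {"x": -1, "y": 0, "z": -0.5, "ax": 0, "ay": 0, "az": 0, "jaw": -1}, {"x": -1, "y": 0, "z": -0.5, "ax": 0, "ay": 0, "az": 0, "jaw": -1}])

```text
time: 8.9
tool_pos: [425.1, 153.9, 193.0]
tcp_rot: [-3.142, -0.001, 0.057]
contact_force: [0.1, 0.1, 0.2]
grip_width: 0.1
finger_force: 0.0
```

```bash
python3 - <<'E'
from h import *
p,d,W,o=wrist(); cv2.imwrite("pics/w2.png",p[:,:,::-1]); print(o["tool_pos"],o["tcp_rot"]); blobs(p,W,d)
E
```

```text
[425.13930714 153.89252987 193.00156579] [-3.14158275e+00 -1.48170514e-03  5.74337831e-02]
tab [413. 178.] [395 171  38  17 159] [462.1  87.9  51.8] [455.4  74.4  48.8] [467.5  99.6  53.3]
tab [509. 183.] [493 175  40  18 231] [462.5  20.2  51.4] [456.    4.4  48.2] [468.4  30.2  53.8]
tab [605. 183.] [590 175  42  18 245] [466.4 -48.1  51.2] [460.  -65.2  48.1] [472.4 -39.1  53.5]
tab [318. 183.] [297 176  36  17 131] [455.  153.7  52. ] [447.9 143.7  50.3] [460.1 168.1  53.9]
```

View pics/w2.png

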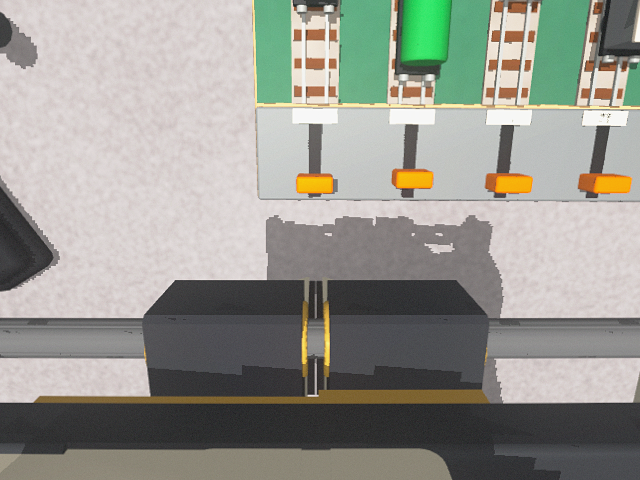

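In the wrist view, tab 1 is at about (315,184), which gives roughly (454, 155.5). That is in line with the tool, and all four tabs are off. I'll back off a little and go down to z = 41.

Request:
send_rows(rows=[{"x": -0.05, "y": 0, "z": 0.08, "ax": 0, "ay": 0, "az": 0, "jaw": -1}, {"x": -0.05, "y": 0, "z": 0.2, "ax": 0, "ay": 0, "az": 0, "jaw": -1}, {"x": -0.05, "y": 0, "z": 0.35, "ax": 0, "ay": 0, "az": 0, "jaw": -1}, {"x": -0.05, "y": 0, "z": 0.5, "ax": 0, "ay": 0, "az": 0, "jaw": -1}, {"x": -0.05, "y": 0, "z": 0.6, "ax": 0, "ay": 0, "az": 0, "jaw": -1}, {"x": -0.05, "y": 0, "z": 0.68, "ax": 0, "ay": 0, "az": 0, "jaw": -1}, {"x": -0.05, "y": 0, "z": 0.74, "ax": 0, "ay": 0, "az": 0, "jaw": -1}, {"x": -0.05, "y": 0, "z": 0.76, "ax": 0, "ay": 0, "az": 0, "jaw": -1}, {"x": -0.05, "y": 0, "z": 0.76, "ax": 0, "ay": 0, "az": 0, "jaw": -1}, {"x": -0.05, "y": 0, "z": 0.76, "ax": 0, "ay": 0, "az": 0, "jaw": -1}])

```text
time: 10.2
tool_pos: [414.5, 153.3, 41.2]
tcp_rot: [-3.142, -0.001, 0.058]
contact_force: [-0.1, -0.2, -0.4]
grip_width: 0.2
finger_force: 0.0
```

Request:
send_rows(rows=[{"x": 0.02, "y": 0, "z": 0, "ax": 0, "ay": 0, "az": 0, "jaw": -1}, {"x": 0.05, "y": 0, "z": 0, "ax": 0, "ay": 0, "az": 0, "jaw": -1}, {"x": 0.075, "y": 0, "z": 0, "ax": 0, "ay": 0, "az": 0, "jaw": -1}, {"x": 0.1, "y": 0, "z": 0, "ax": 0, "ay": 0, "az": 0, "jaw": -1}, {"x": 0.125, "y": 0, "z": 0, "ax": 0, "ay": 0, "az": 0, "jaw": -1}, {"x": 0.15, "y": 0, "z": 0, "ax": 0, "ay": 0, "az": 0, "jaw": -1}, {"x": 0.175, "y": 0, "z": 0, "ax": 0, "ay": 0, "az": 0, "jaw": -1}, {"x": 0.2, "y": 0, "z": 0, "ax": 0, "ay": 0, "az": 0, "jaw": -1}, {"x": 0.2, "y": 0, "z": 0, "ax": 0, "ay": 0, "az": 0, "jaw": -1}, {"x": 0.2, "y": 0, "z": 0, "ax": 0, "ay": 0, "az": 0, "jaw": -1}])

```text
time: 11.45
tool_pos: [454.3, 155.6, 40.8]
tcp_rot: [-3.142, -0.001, 0.057]
contact_force: [-0.5, -0.2, 0.4]
grip_width: 0.6
finger_force: 0.0
```

Request:
send_rows(rows=[{"x": 0.01, "y": 0, "z": 0, "ax": 0, "ay": 0, "az": 0, "jaw": -1}, {"x": 0.02, "y": 0, "z": 0, "ax": 0, "ay": 0, "az": 0, "jaw": -1}, {"x": 0.03, "y": 0, "z": 0, "ax": 0, "ay": 0, "az": 0, "jaw": -1}, {"x": 0.035, "y": 0, "z": 0, "ax": 0, "ay": 0, "az": 0, "jaw": -1}, {"x": 0.04, "y": 0, "z": 0, "ax": 0, "ay": 0, "az": 0, "jaw": -1}, {"x": 0.045, "y": 0, "z": 0, "ax": 0, "ay": 0, "az": 0, "jaw": -1}, {"x": 0.05, "y": 0, "z": 0, "ax": 0, "ay": 0, "az": 0, "jaw": -1}, {"x": 0.05, "y": 0, "z": 0, "ax": 0, "ay": 0, "az": 0, "jaw": -1}, {"x": 0.05, "y": 0, "z": 0, "ax": 0, "ay": 0, "az": 0, "jaw": -1}, {"x": 0.05, "y": 0, "z": 0, "ax": 0, "ay": 0, "az": 0, "jaw": -1}])

```text
time: 12.7
tool_pos: [464.1, 156.1, 40.7]
tcp_rot: [3.142, -0.0, 0.057]
contact_force: [-0.3, 0.4, 0.5]
grip_width: 0.6
finger_force: 0.2
```

```bash
python3 - <<'E'
from h import *
p,d,W,o=wrist(); print(o["tool_pos"],o["contact_force"]); blobs(p,W,d)
cv2.imwrite("pics/w3.png",p[:,:,::-1])
E
```

```text
[464.14680209 156.12955515  40.72198369] [-0.27393908  0.41651922  0.4883406 ]
tab [314. 267.] [ 279  252   70   34 2000] [483.6 157.8  52.3] [477.  145.5  48.4] [488.3 170.2  54.1]
tab [507. 316.] [488 314  41   4 117] [467.3  83.1  49.4] [466.6  75.7  48.1] [467.9  90.8  51.1]
```

View pics/w3.png

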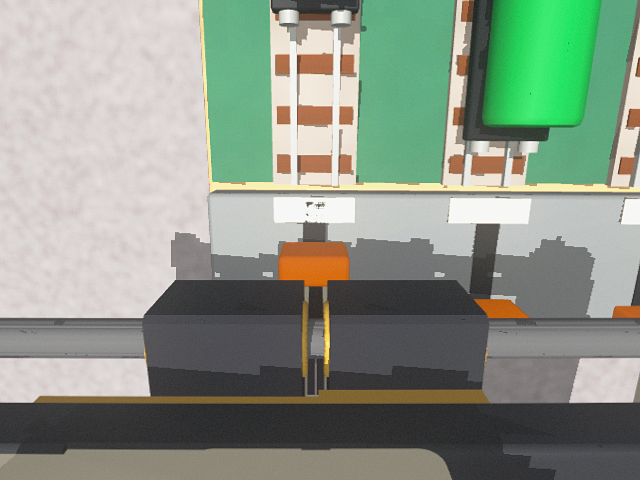

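Tab 1 is at about (314,262) and has moved roughly 28 mm, but there's no stop force yet. I'll creep on in small steps until I feel the stop.

Request:
send_rows(rows=[{"x": 0.005, "y": 0, "z": 0, "ax": 0, "ay": 0, "az": 0, "jaw": -1}, {"x": 0.01, "y": 0, "z": 0, "ax": 0, "ay": 0, "az": 0, "jaw": -1}, {"x": 0.015, "y": 0, "z": 0, "ax": 0, "ay": 0, "az": 0, "jaw": -1}, {"x": 0.015, "y": 0, "z": 0, "ax": 0, "ay": 0, "az": 0, "jaw": -1}, {"x": 0.015, "y": 0, "z": 0, "ax": 0, "ay": 0, "az": 0, "jaw": -1}, {"x": 0.015, "y": 0, "z": 0, "ax": 0, "ay": 0, "az": 0, "jaw": -1}, {"x": 0.015, "y": 0, "z": 0, "ax": 0, "ay": 0, "az": 0, "jaw": -1}, {"x": 0.015, "y": 0, "z": 0, "ax": 0, "ay": 0, "az": 0, "jaw": -1}, {"x": 0.015, "y": 0, "z": 0, "ax": 0, "ay": 0, "az": 0, "jaw": -1}, {"x": 0.015, "y": 0, "z": 0, "ax": 0, "ay": 0, "az": 0, "jaw": -1}])

```text
time: 14.0
tool_pos: [465.5, 156.2, 40.6]
tcp_rot: [3.141, 0.003, 0.058]
contact_force: [-5.2, -1.2, 4.9]
grip_width: 0.5
finger_force: 3.1
```

Request:
send_rows(rows=[{"x": 0.005, "y": 0, "z": 0, "ax": 0, "ay": 0, "az": 0, "jaw": -1}, {"x": 0.01, "y": 0, "z": 0, "ax": 0, "ay": 0, "az": 0, "jaw": -1}, {"x": 0.01, "y": 0, "z": 0, "ax": 0, "ay": 0, "az": 0, "jaw": -1}, {"x": 0.01, "y": 0, "z": 0, "ax": 0, "ay": 0, "az": 0, "jaw": -1}, {"x": 0.01, "y": 0, "z": 0, "ax": 0, "ay": 0, "az": 0, "jaw": -1}, {"x": 0.01, "y": 0, "z": 0, "ax": 0, "ay": 0, "az": 0, "jaw": -1}, {"x": 0.01, "y": 0, "z": 0, "ax": 0, "ay": 0, "az": 0, "jaw": -1}, {"x": 0.01, "y": 0, "z": 0, "ax": 0, "ay": 0, "az": 0, "jaw": -1}, {"x": 0.01, "y": 0, "z": 0, "ax": 0, "ay": 0, "az": 0, "jaw": -1}, {"x": 0.01, "y": 0, "z": 0, "ax": 0, "ay": 0, "az": 0, "jaw": -1}])

```text
time: 15.25
tool_pos: [465.5, 156.2, 40.4]
tcp_rot: [3.141, 0.007, 0.058]
contact_force: [-12.0, -0.2, 10.2]
grip_width: 0.9
finger_force: 5.9
```

The force rose from 5 to 12 N and the tool didn't move, so the switch is at its stop. Now I'll back off and lift clear.

Request:
send_rows(rows=[{"x": -0.02, "y": 0, "z": 0, "ax": 0, "ay": 0, "az": 0, "jaw": -1}, {"x": -0.08, "y": 0, "z": 0, "ax": 0, "ay": 0, "az": 0, "jaw": -1}, {"x": -0.18, "y": 0, "z": 0, "ax": 0, "ay": 0, "az": 0, "jaw": -1}, {"x": -0.25, "y": 0, "z": 0, "ax": 0, "ay": 0, "az": 0, "jaw": -1}, {"x": -0.28, "y": 0, "z": -0.1, "ax": 0, "ay": 0, "az": 0, "jaw": -1}, {"x": -0.28, "y": 0, "z": -0.3, "ax": 0, "ay": 0, "az": 0, "jaw": -1}, {"x": -0.28, "y": 0, "z": -0.5, "ax": 0, "ay": 0, "az": 0, "jaw": -1}, {"x": -0.28, "y": 0, "z": -0.65, "ax": 0, "ay": 0, "az": 0, "jaw": -1}, {"x": -0.28, "y": 0, "z": -0.7, "ax": 0, "ay": 0, "az": 0, "jaw": -1}, {"x": -0.28, "y": 0, "z": -0.7, "ax": 0, "ay": 0, "az": 0, "jaw": -1}])

```text
time: 16.5
tool_pos: [413.0, 153.2, 180.5]
tcp_rot: [3.142, -0.001, 0.058]
contact_force: [-0.4, -0.2, 0.4]
grip_width: 0.5
finger_force: 0.0
```

```bash
python3 - <<'E'
from h import *
p,d,W,o=wrist(); print(o["tool_pos"],o["contact_force"],o["time"]); blobs(p,W,d)
cv2.imwrite("pics/w4.png",p[:,:,::-1])
E
```

```text
[412.97409102 153.19085639 180.51912987] [-0.37877505 -0.24837735  0.3852101 ] 16.5
tab [316. 125.] [295 114  40  19 152] [481.8 157.   51.8] [476.7 145.   50.1] [489.1 170.6  53.8]
tab [417. 163.] [399 154  40  19 186] [461.2  88.5  51.4] [454.9  74.4  48.5] [467.5  99.7  53.4]
tab [519. 168.] [502 159  42  19 246] [462.   20.3  51.4] [455.6   4.1  48.1] [468.4  30.3  53.7]
tab [617. 168.] [605 160  35  18 221] [465.6 -46.1  51. ] [459.7 -60.4  48.2] [471.9 -39.2  53.5]
```

View pics/w4.png

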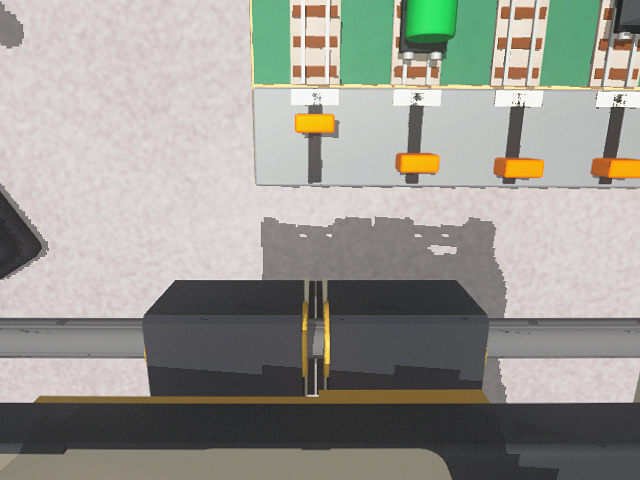

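Tab 1, at about (315,123), is now fully forward, and the other three at v ≈ 163–168 are unchanged. I'll hand the job in.

```bash
python3 -c "
from plant import bot
print(bot.close_job())"
```

```text
the job is handed in; nothing more can be done
None
```

I held the shut fingertips about 20 mm above the middle of the red engine's roof for over 2.5 s, pushed switch 1 to its stop and drew clear; switches 2–4 stayed off, and the job was handed in at about 16.5 s (no verdict returned).

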